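# Get the dosing cup and tamper out from behind the jar and packet

## Robot

A 6-joint arm with a two-finger parallel gripper is mounted at the origin on a cart in front of the work surface, level with it; the furniture and walls round the work are solid. World frame = base frame: x ahead of the robot, y to its left, z up, the work surface at z = 0. Lengths are in m, angles in degrees, forces in N, time in s.
With the tool pointing down it reaches from about 0.4 to 0.825 m from the base axis. Payload 7 kg.
Tool frame: the origin (TCP) lies at the very end of the fingers, on their centre line; the grasp point (between the pads) lies 19 mm behind it (ctrl.grip_depth is the distance from the TCP to the grasp point, in m); z points along the fingers, y is the line along which they close (so a half turn about z gives the same grasp; the last joint's range is limited). The gripper opens to 88 mm and grips with 3 to 60 N. Pads are 19 mm wide; open, the fingers measure 130 mm over their backs; the gripper's body (78 mm by 193 mm) begins 47 mm behind the grasp point.
Start: joints at [88.356, 20.546, 0.682, 0, -70.136, -16.507], TCP at [0.21, 0.641, 0.227] pointing down, gripper open.
Joint ranges: [-176.03, 176.03], [-82.01, 121.73], [-58.28, 71.71], [-173.87, 95.51], [-174.79, -0.11], [-173.66, 173.66]. Speed limits (degrees/s): [136.94, 136.94, 172.46, 180, 180, 180].

## Interface

Orientations are given as [roll, pitch, yaw] about the fixed x, y, z axes, in that order (R = Rz(yaw) Ry(pitch) Rx(roll)).
In Python, from plant import get_obs, eyes, ctrl, spotter gives the robot as it stands.
- The arm moves only by the shell command python3 -m crank 'ROWS'. ROWS is JSON, one flat list of numbers, 7 for each row, row after row: the turn, a rotation vector about the tool's x, y, z in rad, then the shift along the tool's x, y, z in mm, then the opening, from 0 (shut) to 1 (fully open). A call has 1 to 5 rows; each row shifts and turns the commanded pose from where the row before left it, along the tool's axes as they then stand; what a row does not reach is not made up. A row lasts 1/8 s, in which the tool goes at most 62.5 mm and 10.7 degrees, less where a joint would pass 70% of its speed; a pose out of reach is approached as far as the arm can. A call is refused whole if a number of a shift passes 62.5 or a number of a turn 0.188, either way. A call with a gripper value outside its range is refused whole. The fingers move at their own pace and stop on an object; the grip force is fixed at half the most. Time passes only in rows, so rows that do not move let the fingers close. It gives the time, the measured TCP pose, the force, the opening and the grip force at its end, in the units of the state.
- get_obs(): the state, without advancing time (a new reading comes with each control period).
- eyes.snapshot(name): name is "scene" or "top"; returns the picture (384x512x3 uint8, blue, green, red); there is no depth.
- eyes.camera_model(name): a dict with "fx", "fy", "cx", "cy" (pixels), "extrinsics" (4x4, takes a point from camera to world coordinates). Camera axes: x right, y down, z forward; pixel columns grow to the right and rows downward; lengths in m; the calibration is good to about 2 mm. A picture is of the moment at which its call begins. camera_model takes no time and is no camera call.
- ctrl.close_job(): hands the job in; it is judged then, once.
Trained networks look in the newest picture that a camera, given by its name, has taken for a name from the list of things; names that differ only in an ending like _2 or _b are one class to them, and where a whole thing is asked for, a point or a joint stands for the part that bears it (a point fixed in the world has none). Each returns a list of dicts, best first, with "p" (0 to 1); they miss things now and then, are a little off and sometimes report something else, mostly with a low value. They report only what shows in the picture. A call takes as long as a camera call. They do not tell look-alikes from the thing itself.
- spotter.outline_of(camera, target): "region" (384x512 bool, what is visible of it) and "rect" ([left, top, width, height] in pixels, round what is visible of it).
- spotter.place_of(camera, target): "location" ([column, row] in pixels: a listed point, or the origin of a listed thing).
The state is a dict: "clock": time; "joint_pos": joint angles; "qvel": joint speeds; "tau": joint torques, N m; "tool_pos": TCP position; "orientation": TCP orientation; "force": force on the tool from outside, world axes, zero at the start; "moment": the same for the moment, N m; "opening": finger opening in m; "gripper_force": force on a finger pad.
Only numpy, scipy, OpenCV 4.12 (cv2) and the standard library are available. Lean on these libraries where they do the work, as an engineer would, in place of code of your own. Each camera call takes 0.05 s, during which the arm holds its last target. There are 200 camera calls.

## Task

On the ribbed black bar mat the dosing cup and the tamper stand behind a jar and a packet. First stand the jar and the packet upright together on the wooden board, without shifting the cup or the tamper; then take the cup to the middle of the scale and the tamper to the middle of the round coaster, and finally put the jar and the packet back upright on the bar mat, each just where it stood and turned as it was. Leave the label roll and the dark squeeze bottle alone.

Things in the scene. Friction and masses are not known exactly. Their poses are not given: they have to be found in the camera images.
- jar: square clear jar with a green round lid, 168 high; body 67 (its x) x 78 (its y) up to height 135, lid 65 in diameter from height 142 to 168, lid does not turn; about 0.4 kg. Origin: centre of its underside, z up. Starts in the front row (nearer the robot) on the bar mat, on the left or the right, its x axis along the mat's x within 0.06 rad
- packet: orange foil packet of drink powder (rigid), 102 (its x) x 55 (its y) x 120 high, about 0.16 kg; its bottom is a little uneven, it leans by up to 0.05 rad as it stands. Origin: centre of its underside, z up. Starts beside the jar in the front row on the bar mat, its long x axis along the mat's y within 0.06 rad
- cup: open round steel dosing cup, 62 in diameter, 51 high, about 0.11 kg. Origin: centre of its underside, z up. Starts in the rear row of the bar mat, behind the jar or behind the packet
- tamper: coffee tamper standing on its round steel base (58 in diameter, 16 high), wooden knob 36 in diameter at its widest, 89 high in all, 0.42 kg. Origin: centre of its underside, z up. Starts in the rear row of the bar mat, beside the cup
- bar_mat: black ribbed rubber bar mat lying fixed on the counter, 170 (its x, away from the robot) x 230 (its y) x 6 thick; things stand on it at height 6. Origin: centre of its underside. Rows: front row 39 before the centre, rear row 39 behind it; places about 58 (front) and 44 (rear) left and right of the centre
- board: rectangular wooden serving board, fixed on the counter, 110 (its x) x 240 (its y) x 12 thick, flat top: the side area. Origin: centre of its underside. It, the scale and the coaster lie in a row along y in changing order, the board in the middle or on the right; a microwave 262 high stands behind the row's left end
- plate (a point): middle of the raised glass weighing plate (85 along x by 124 along y) of the black bench scale, on the plate's top face, 27 above the counter. The scale is fixed, 125 x 155 x 27; its axes are x away from the robot, y left; its display strip is on the side towards the robot
- coaster: round cork-coloured coaster, 84 in diameter, 8 thick, fixed on the counter, flat top. Origin: centre of its underside
- roll: white label roll lying flat, 64 in diameter, 26 high, a loose bystander left of the bar mat. Origin: centre of its underside
- bottle: dark brown squeeze bottle with a red cap, 55 in diameter, 186 high, a loose bystander behind the bar mat. Origin: centre of its underside
Things that resemble listed ones, but are neither listed nor needed, are in the scene too. There is more than one size of the coaster; the job needs the larger.

How it is judged (in metres and radians):
On the way, in this order (a step that is already met when the one before it is completed fails the run):
1. the jar and the packet stand together on the board, the cup and the tamper still where they were (x of jar in the frame of board between -0.05 and 0.05 m and y of jar in the frame of board between -0.11 and 0.11 m and z of jar in the frame of board between 0.008 and 0.016 m and angle between each of jar, packet's own z axis and vertical below 0.15 rad and linear speed of each of jar, packet below 0.03 m/s and x of packet in the frame of board between -0.05 and 0.05 m and y of packet in the frame of board between -0.11 and 0.11 m and z of packet in the frame of board between 0.008 and 0.016 m and distance of each of cup, tamper from where it was at the start of the episode below 0.015 m), for 0.2 s.
2. the cup stands on the middle of the scale's plate and the tamper on the middle of the coaster (horizontal distance between cup and plate below 0.015 m and z of cup in the frame of plate between -0.004 and 0.004 m and angle between each of cup, tamper's own z axis and vertical below 0.15 rad and linear speed of each of cup, tamper below 0.03 m/s and horizontal distance between tamper and coaster below 0.015 m and z of tamper in the frame of coaster between 0.004 and 0.012 m), for 0.2 s.
At the end, for the whole second after the job is handed in: Cup upright on the scale plate and tamper upright on the coaster, each within 15 mm of the middle; jar and packet upright on the bar mat within 15 mm of where each stood at the start and within 0.2 rad of square to the mat; all released and at rest (all of step 2 and distance of each of jar, packet from where it was at the start of the episode below 0.015 m and angle between the x axis of jar and the x axis of bar_mat, either way round below 0.2 rad and angle between each of jar, packet's own z axis and vertical below 0.15 rad and linear speed of each of jar, packet below 0.03 m/s and angle between the y axis of packet and the x axis of bar_mat, either way round below 0.2 rad); the robot touches nothing.
It fails at once if the label roll or the squeeze bottle is moved by more than 20 mm (distance of any of roll, bottle from where it was at the start of the episode above 0.02 m).
It also fails if it takes over 128 s, if anything falls off the work surface, if the arm or the gripper's body presses on something with over 40 N, if the wrist force passes 120 N, or if a joint passes its speed limit or range.

## Working session

There is one attempt and no reset: what is moved stays moved. The work goes in short steps, Python scripts to look and compute and a shell command to move; the robot and the scene stay as the last step left them, time stands still between calls to the robot, and variables do not carry over. Pictures are saved under pics/ and viewed, at most 14 in all, crops included, and the job is handed in when it is done.

```bash
mkdir -p pics; ls; cat > h.py <<'E'
import numpy as np, cv2
from plant import get_obs, eyes, ctrl, spotter
def ray(cam,px,z):
    m=eyes.camera_model(cam);E=np.array(m["extrinsics"])
    d=E[:3,:3]@np.array([(px[0]-m["cx"])/m["fx"],(px[1]-m["cy"])/m["fy"],1.])
    o=E[:3,3];return o+d*(z-o[2])/d[2]
def proj(cam,P):
    m=eyes.camera_model(cam);E=np.array(m["extrinsics"])
    p=E[:3,:3].T@(np.array(P)-E[:3,3]);return np.array([m["fx"]*p[0]/p[2]+m["cx"],m["fy"]*p[1]/p[2]+m["cy"]])
E
python3 - <<'E'
from h import *
np.set_printoptions(precision=3,suppress=True)
for c in("scene","top"):
    im=eyes.snapshot(c);cv2.imwrite(f"pics/{c}0.png",im)
    print(c,np.array(eyes.camera_model(c)["extrinsics"])[:3,3])
    for n,z in dict(jar=.006,packet=.006,cup=.006,tamper=.006,bar_mat=0,board=0,plate=.027,coaster=0,roll=0,bottle=0).items():
        for d in spotter.place_of(c,n)[:3]:
            print(n,round(d["p"],2),np.array(d["location"]),ray(c,d["location"],z)[:2])
o=get_obs();print(o)
E
```

```text
pics
scene [ 1.012 -0.795  0.695]
jar 0.67 [221.2 240.9] [ 0.569 -0.131]
packet 0.83 [202.9 266.3] [ 0.576 -0.24 ]
cup 0.91 [232.5 269.5] [ 0.654 -0.218]
tamper 0.68 [244.1 246.2] [ 0.641 -0.124]
bar_mat 0.91 [222.3 259. ] [ 0.606 -0.189]
board 0.94 [216.8 198.1] [0.438 0.064]
board 0.5 [233.9 270.8] [ 0.657 -0.216]
plate 0.96 [169.7 240.7] [ 0.448 -0.21 ]
coaster 0.77 [242.5 167.1] [0.42  0.296]
coaster 0.41 [260.9 153.7] [0.439 0.432]
roll 0.53 [255.  213.7] [0.599 0.036]
bottle 0.96 [281.  275.3] [ 0.778 -0.179]
top [0.428 0.061 1.467]
jar 0.94 [320.9 204.4] [ 0.565 -0.135]
packet 0.63 [356.9 202.4] [ 0.575 -0.254]
packet 0.48 [193.2 244.2] [0.423 0.282]
cup 0.79 [348.8 177.6] [ 0.658 -0.227]
tamper 0.57 [321.4 176.1] [ 0.66  -0.136]
tamper 0.18 [193.4 243.1] [0.426 0.281]
bar_mat 0.91 [336.5 191.6] [ 0.61  -0.187]
board 0.74 [260.  238.1] [0.449 0.063]
plate 0.58 [318.6 201.9] [ 0.571 -0.125]
plate 0.57 [326.2 175.8] [ 0.658 -0.148]
plate 0.47 [359.6 204.3] [ 0.567 -0.258]
coaster 0.77 [194.6 241.1] [0.433 0.278]
coaster 0.49 [151.1 236.4] [0.444 0.422]
roll 0.47 [274.7 193.1] [0.599 0.019]
bottle 0.56 [339.  140.9] [ 0.783 -0.194]
{'clock': 1.1, 'joint_pos': array([ 88.357,  20.546,   0.682,   0.   , -70.135, -16.507]), 'qvel': array([-0.083,  0.   , -0.004,  0.025, -0.01 , -0.026]), 'tau': array([ -0.   , -58.239,  29.33 ,   7.003,   0.012,  -0.   ]), 'tool_pos': array([0.21 , 0.641, 0.227]), 'orientation': array([-180.  ,   -0.  ,  -18.15]), 'force': array([ 0.033,  0.462, -0.418]), 'moment': array([-0.   ,  0.049, -0.031]), 'gripper_force': 0.0, 'opening': 0.08746323169098312}
```

```bash
python3 -c "
import cv2
a=cv2.imread('pics/top0.png');cv2.imwrite('pics/top0b.png',cv2.resize(a,(800,600),interpolation=cv2.INTER_CUBIC))"
```

```text
(no output)
```

View pics/top0b.png

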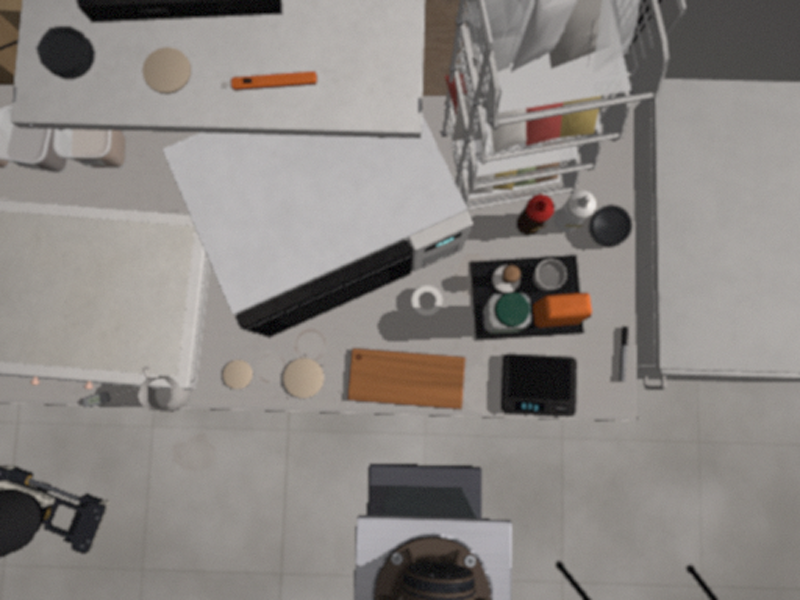

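View pics/scene0.png

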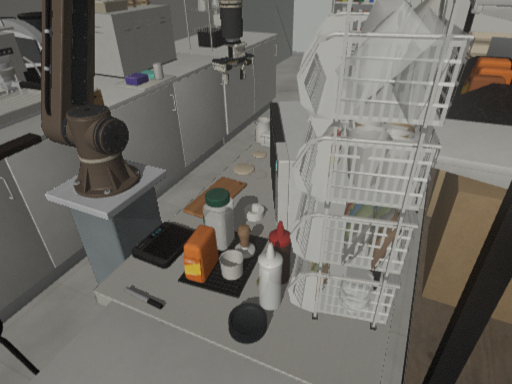

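The top view (800x600 scale) shows the mat at about (527,297). The jar is front left (508,312), the packet front right (563,310), the tamper rear left (506,277) and the cup rear right (550,273). The row runs coaster (303,378), board (407,379), scale (538,385). There are two coaster candidates, at native top pixels (194,241) and (151,236), and the one at (194,241) looks larger. I'll check sizes in a fit and in one crop.

```bash
cat > fit.py <<'E'
from h import *
from scipy.optimize import minimize
def box(a,b,z0,z1): return np.array([[x,y,z] for x in(-a/2,a/2) for y in(-b/2,b/2) for z in(z0,z1)])
def cyl(d,z0,z1):
    t=np.linspace(0,2*np.pi,24); return np.array([[d/2*np.cos(u),d/2*np.sin(u),z] for u in t for z in(z0,z1)])
M=dict(jar=[box(.067,.078,0,.135),cyl(.065,.142,.168)],packet=[box(.102,.055,0,.120)],cup=[cyl(.062,0,.051)],
 tamper=[cyl(.058,0,.016),cyl(.036,.06,.085)],bar_mat=[box(.17,.23,0,.006)],board=[box(.11,.24,0,.012)],coaster=[cyl(.084,0,.008)],scale=[box(.125,.155,0,.027)],roll=[cyl(.064,0,.026)],bottle=[cyl(.055,0,.15)])
def render(cam,name,p,z0,s=4):
    c,n=np.cos(p[2]),np.sin(p[2]);R=np.array([[c,-n,0],[n,c,0],[0,0,1]])
    m=np.zeros((384*s,512*s),np.uint8)
    for part in M[name]:
        q=np.array([proj(cam,R@v+[p[0],p[1],z0]) for v in part])
        cv2.fillConvexPoly(m,cv2.convexHull(((q+.5)*s).round().astype(np.int32)),1)
    return m
def fit(cams,name,p0,z0,yaw=True,regs=None,hull=False,s=4):
    R={}
    for c in cams:
        r=regs[c].astype(np.uint8)
        if hull:
            h=cv2.convexHull(cv2.findNonZero(r));r=np.zeros_like(r);cv2.fillConvexPoly(r,h,1)
        R[c]=cv2.resize(r,None,fx=s,fy=s,interpolation=cv2.INTER_NEAREST)
    def f(p):
        q=[p[0],p[1],p[2] if yaw else 0];t=0
        for c in cams:
            m=render(c,name,q,z0,s);t-=(m&R[c]).sum()/(m|R[c]).sum()
        return t/len(cams)
    n=3 if yaw else 2
    sx=np.array([p0]+[np.array(p0)+d for d in np.diag([.012,.012,.1])])[:n+1,:n]
    r=minimize(f,p0[:n],method="Nelder-Mead",options=dict(initial_simplex=sx,xatol=2e-4,fatol=1e-4,maxiter=90))
    return r.x,-r.fun
E
cat > m1.py <<'E'
from fit import *
np.set_printoptions(precision=4,suppress=True)
P=np.pi/2
G=dict(bar_mat=([.61,-.187,-.03],0,1,1),board=([.443,.063,-.03],0,1,1),coaster=([.432,.282,0],0,0,1),scale=([.45,-.21,0],0,1,1),
 jar=([.567,-.133,0],.006,1,0),packet=([.575,-.247,P],.006,1,0),cup=([.656,-.222,0],.006,0,0),tamper=([.65,-.13,0],.006,0,0),roll=([.599,.028,0],0,0,0),bottle=([.78,-.186,0],0,0,0))
I={c:eyes.snapshot(c) for c in("top","scene")}
for n,(p,z,y,h) in G.items():
    rg={}
    for c in I:
        d=[d for d in spotter.outline_of(c,"plate" if n=="scale" else n)]
        best=None
        for k in d:
            ys,xs=np.nonzero(k["region"]);cen=proj(c,[p[0],p[1],z+.02])
            if len(xs) and np.hypot(xs.mean()-cen[0],ys.mean()-cen[1])<25 and best is None: best=k["region"];pr=k["p"]
        if best is not None: rg[c]=best
    np.savez(f"reg_{n}.npz",**rg)
    for cs in [[c] for c in rg]+([list(rg)] if len(rg)==2 else []):
        x,v=fit(cs,n,p,z,y,rg,h); print(n,cs,x,round(v,3),[int(rg[c].sum()) for c in cs])
im=I["top"]
a=cv2.resize(im[225:265,130:300],None,fx=4.7,fy=4.7,interpolation=cv2.INTER_CUBIC)
b=cv2.resize(im[125:265,270:410],None,fx=2.8,fy=2.8,interpolation=cv2.INTER_CUBIC)
o=np.zeros((590,800,3),np.uint8);o[:188,:799]=a[:188,:799];o[195:587,:392]=b
s=I["scene"][180:320,140:290];b=cv2.resize(s,None,fx=2.7,fy=2.7);o[195:195+378,395:800]=b[:378,:405]
cv2.imwrite("pics/crop1.png",o)
E
python3 m1.py
```

```text
bar_mat ['top'] [ 0.6139 -0.1826  0.0951] 0.938 [1913]
bar_mat ['scene'] [ 0.6173 -0.1884  0.0954] 0.85 [1589]
bar_mat ['top', 'scene'] [ 0.6165 -0.187   0.0941] 0.886 [1913, 1589]
board ['top'] [ 0.4365  0.0673 -0.0561] 0.97 [2430]
board ['scene'] [ 0.4342  0.0656 -0.0572] 0.87 [749]
board ['top', 'scene'] [ 0.4358  0.0659 -0.0509] 0.918 [2430, 749]
coaster ['top'] [0.4292 0.2819] 0.95 [501]Traceback (most recent call last):
  File "m1.py", line 18, in <module>
    x,v=fit(cs,n,p,z,y,rg,h); print(n,cs,x,round(v,3),[int(rg[c].sum()) for c in cs])
        ~~~^^^^^^^^^^^^^^^^^
  File "fit.py", line 29, in fit
    r=minimize(f,p0[:n],method="Nelder-Mead",options=dict(initial_simplex=sx,xatol=2e-4,fatol=1e-4,maxiter=90))
    res = _minimize_neldermead(fun, x0, args, callback, bounds=bounds,
                               **options)
    fxc = func(xc)
    fx = function(np.copy(x), *(wrapper_args + args))
  File "fit.py", line 25, in f
    m=render(c,name,q,z0,s);t-=(m&R[c]).sum()/(m|R[c]).sum()
  File "fit.py", line 12, in render
    q=np.array([proj(cam,R@v+[p[0],p[1],z0]) for v in part])
                ~~~~^^^^^^^^^^^^^^^^^^^^^^^^
  File "h.py", line 8, in proj
    m=eyes.camera_model(cam);E=np.array(m["extrinsics"])
ValueError: time passes only in moves, steps and waits
```

```bash
python3 - <<'E'
s=open('h.py').read()
s=s.replace("def ray","from functools import cache\n@cache\ndef cm(c):\n    m=eyes.camera_model(c);return {k:(np.array(v) if k=='extrinsics' else v) for k,v in m.items()}\ndef ray",1)
a,b=s.split("def ray");b=b.replace("eyes.camera_model(cam)","cm(cam)");open('h.py','w').write(a+"def ray"+b)
E
python3 m1.py; python3 -c "
from h import *;print(get_obs()['clock'])"
```

```text
bar_mat ['top'] [ 0.6146 -0.1846  0.0796] 0.965 [1759]
bar_mat ['scene'] [ 0.6164 -0.1871  0.1006] 0.815 [1403]
bar_mat ['top', 'scene'] [ 0.6154 -0.1857  0.0931] 0.884 [1759, 1403]
board ['top'] [ 0.4365  0.0676 -0.0497] 0.965 [2468]
board ['scene'] [ 0.4329  0.067  -0.0786] 0.874 [748]
board ['top', 'scene'] [ 0.4351  0.0656 -0.0505] 0.916 [2468, 748]
coaster ['top'] [0.4303 0.2816] 0.961 [510]
coaster ['scene'] [0.4297 0.2818] 0.919 [188]
coaster ['top', 'scene'] [0.4297 0.2818] 0.939 [510, 188]
scale ['top'] [ 0.4316 -0.2097  0.0135] 0.948 [1801]
scale ['scene'] [ 0.4273 -0.2127  0.102 ] 0.862 [1740]
scale ['top', 'scene'] [ 0.4315 -0.2097  0.0097] 0.904 [1801, 1740]
jar ['top'] [ 0.5708 -0.1303  0.1   ] 0.821 [629]
jar ['scene'] [ 0.5719 -0.1335  0.377 ] 0.81 [1452]
jar ['top', 'scene'] [ 0.5705 -0.1331  0.3354] 0.814 [629, 1452]
packet ['top'] [ 0.5805 -0.2428  1.6888] 0.828 [673]
packet ['scene'] [ 0.5839 -0.2512  1.8436] 0.831 [1579]
packet ['top', 'scene'] [ 0.5803 -0.2446  1.7864] 0.826 [673, 1579]
cup ['top'] [ 0.6589 -0.2273] 0.918 [332]
cup ['scene'] [ 0.6563 -0.2249] 0.918 [620]
cup ['top', 'scene'] [ 0.6584 -0.2265] 0.91 [332, 620]
tamper ['top'] [ 0.6512 -0.1406] 0.89 [240]
tamper ['scene'] [ 0.6521 -0.1424] 0.824 [455]
tamper ['top', 'scene'] [ 0.6512 -0.1404] 0.852 [240, 455]
roll ['scene'] [0.598  0.0265] 0.864 [273]
bottle ['top'] [ 0.7757 -0.1873] 0.927 [448]
bottle ['scene'] [ 0.7738 -0.1841] 0.549 [700]
bottle ['top', 'scene'] [ 0.7751 -0.1865] 0.733 [448, 700]
2.6
```

View pics/crop1.png

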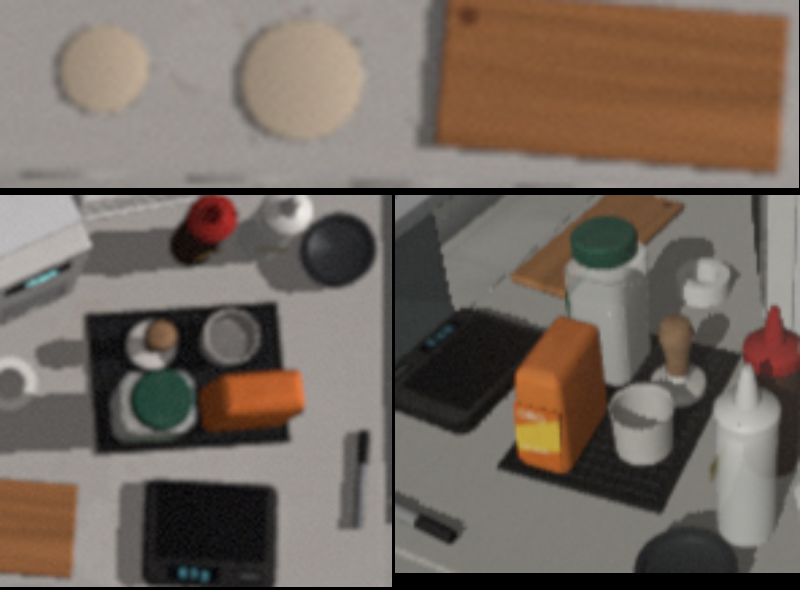

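The crop's upper strip shows both cork coasters. The one at crop (303,78), native (194,241), is about 84 mm across and fits the size given. The one at (103,68) is about 60 mm, a look-alike. The real tamper and cup are on the mat. The white bottle and the black bowl are bystanders. Next I refine the lid, plate and packet top, then move.

```bash
cat >> h.py <<'E'
def go(x,y,z,yaw=None):
    "tool-frame shift (mm) from measured pose, yaw turn (rad about tool z, taken after the shift)"
    o=get_obs();p=o["tool_pos"];a=np.radians(o["orientation"][2]);d=np.array([x,y,z])-p
    t=np.array([np.cos(a)*d[0]+np.sin(a)*d[1],np.sin(a)*d[0]-np.cos(a)*d[1],-d[2]])*1e3
    dy=0 if yaw is None else -np.radians((yaw-o["orientation"][2]+180)%360-180)
    print("clock",round(o["clock"],2),"tcp",p.round(4),"ori",o["orientation"].round(2),"open",round(o["opening"],4),"gf",round(o["gripper_force"],1),"F",o["force"].round(1),"| shift",t.round(1),"turn z",round(dy,3))
E
python3 - <<'E'
from h import *
np.set_printoptions(precision=4,suppress=True)
for c in("top","scene"):
    im=eyes.snapshot(c);h=cv2.cvtColor(im,cv2.COLOR_BGR2HSV).astype(int)
    g=(h[...,0]>65)&(h[...,0]<95)&(h[...,1]>90)
    w=np.zeros_like(g);p=proj(c,[.57,-.132,.16]).astype(int);w[p[1]-20:p[1]+20,p[0]-20:p[0]+20]=1
    ys,xs=np.nonzero(g&w);print(c,"lid",xs.mean(),ys.mean(),len(xs),ray(c,[xs.mean(),ys.mean()],.168))
    o=(h[...,0]>3)&(h[...,0]<20)&(h[...,1]>170)
    p=proj(c,[.58,-.245,.12]).astype(int);w[:]=0;w[p[1]-35:p[1]+35,p[0]-35:p[0]+35]=1
    b=o&w;v=h[...,2]*b
    if c=="top":
        t=b&(h[...,2]>200);ys,xs=np.nonzero(t);r=cv2.minAreaRect(np.c_[xs,ys].astype(np.float32))
        q=[ray(c,k,.122)[:2] for k in cv2.boxPoints(r)];print("packet top",r,np.array(q),np.mean(q,0))
        # plate edges
        col=im[225:270,345,:].sum(1);print("col345 from row225",col.tolist())
    for d in spotter.place_of(c,"plate"): print("plate",d["p"],d["location"],ray(c,d["location"],.027))
go(.570,-.132,.215)
E
```

```text
top lid 327.15408805031444 197.35534591194968 318 [ 0.5714 -0.1314  0.168 ]
packet top ((376.0, 194.0), (8.0, 2.0), 90.0) [[ 0.6032 -0.2843]
 [ 0.6033 -0.2904]
 [ 0.5787 -0.2903]
 [ 0.5785 -0.2842]] [ 0.5909 -0.2873]
col345 from row225 [462, 421, 299, 151, 54, 35, 53, 36, 53, 24, 44, 47, 48, 47, 70, 49, 63, 44, 59, 64, 34, 53, 50, 47, 44, 38, 46, 59, 50, 62, 77, 108, 80, 44, 57, 66, 61, 58, 74, 98, 203, 333, 385, 375, 426]
plate 0.84 [342.9, 243.8] [ 0.4377 -0.2045  0.027 ]
scene lid 213.9673913043478 202.05434782608697 92 [ 0.5797 -0.1622  0.168 ]
plate 0.95 [169.2, 240.8] [ 0.447  -0.2105  0.027 ]
clock 2.8 tcp [0.2103 0.6414 0.2266] ori [180.     0.   -18.15] open 0.0875 gf 0.0 F [-0.4  0.2 -0.1] | shift [582.8 622.8  11.6] turn z 0
```

```bash
R='0,0,0,39,41.5,0,1'; for i in 1; do
python3 -m crank '[0,0,0,39,41.5,0,1,0,0,0,39,41.5,0,1,0,0,0,39,41.5,0,1,0,0,0,39,41.5,0,1,0,0,0,39,41.5,0,1]'
python3 -m crank '[0,0,0,39,41.5,0,1,0,0,0,39,41.5,0,1,0,0,0,39,41.5,0,1,0,0,0,39,41.5,0,1,0,0,0,39,41.5,0,1]'
python3 -m crank '[0,0,0,39,41.5,0,1,0,0,0,39,41.5,0,1,0,0,0,39,41.5,0,1,0,0,0,39,41.5,0,1,0,0,0,0,0,0,1]'
done; python3 -c "
from h import *; go(.571,-.132,.148)"
```

```text
clock: 3.42
tool_pos: [0.3315, 0.3818, 0.2269]
orientation: [-180.0, -0.0, -18.1]
force: [1.2, 0.7, 0.8]
opening: 0.0877
gripper_force: 0.0
clock: 4.05
tool_pos: [0.4522, 0.1239, 0.2271]
orientation: [-179.9, -0.0, -18.1]
force: [1.2, 1.5, 0.1]
opening: 0.0874
gripper_force: 0.0
clock: 4.68
tool_pos: [0.5489, -0.0841, 0.2259]
orientation: [180.0, 0.0, -18.4]
force: [-0.2, 1.5, -0.2]
opening: 0.0879
gripper_force: 0.0
clock 4.67 tcp [ 0.5489 -0.0841  0.2259] ori [ 1.7995e+02  4.0000e-02 -1.8420e+01] open 0.0879 gf 0.0 F [-0.2  1.5 -0.2] | shift [36.1 38.5 77.9] turn z 0
```

```bash

python3 -m crank '[0,0,0,36,38.5,0,1,0,0,0,0,0,40,1,0,0,0,0,0,38,1,0,0,0,0,0,0,1]' | head -2
python3 -m crank '[0,0,0,0,0,0,0.5,0,0,0,0,0,0,0,0,0,0,0,0,0,0,0,0,0,0,0,0,0,0,0,0,0,0,0,0]'
python3 -c "
from h import *; go(.571,-.132,.148); cv2.imwrite('pics/g1.png',cv2.resize(eyes.snapshot('scene')[150:320,130:330],(800,600)))"
```

```text
clock: 5.18
tool_pos: [0.5682, -0.1282, 0.1461]
clock: 5.8
tool_pos: [0.5712, -0.129, 0.1502]
orientation: [-180.0, -0.1, -18.1]
force: [-1.6, -1.9, 7.6]
opening: 0.0645
gripper_force: 30.0
clock 5.8 tcp [ 0.5712 -0.129   0.1502] ori [-1.7999e+02 -1.4000e-01 -1.8130e+01] open 0.0645 gf 30.0 F [-1.6 -1.9  7.6] | shift [0.8 2.9 2.2] turn z 0
```

View pics/g1.png

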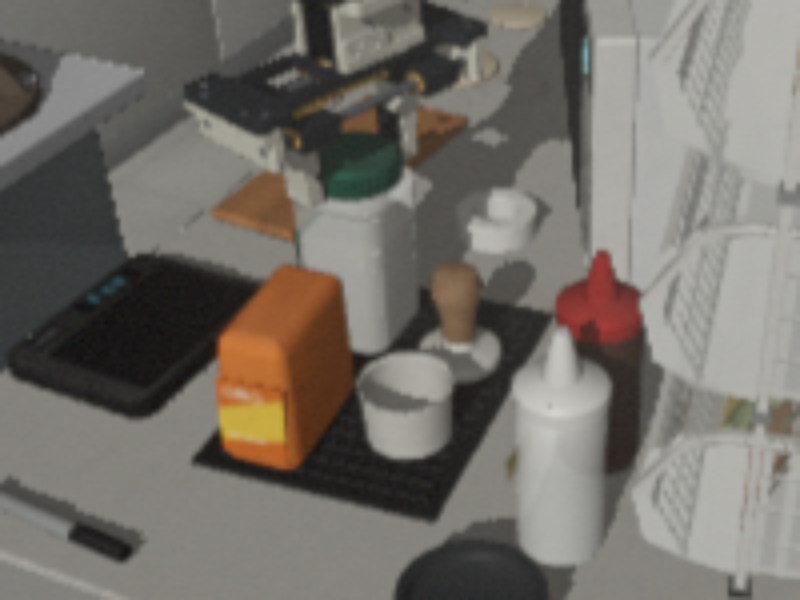

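The picture shows the fingers on the lid at about (350,165), with the packet, cup and tamper undisturbed. The opening of 64.5 mm matches the lid.

```bash

python3 -m crank '[0,0,0,0,0,-20,0,0,0,0,0,0,-40,0,0,0,0,-20,-20,-10,0,0,0,0,-35,-36,0,0,0,0,0,-35,-36,0,0]'
python3 -m crank '[0,0,0,-35,-36,0,0,0,0,0,-35,-36,0,0,0,0,0,-25,-26,0,0,0,0,0,-12,-13,0,0,0,0,0,0,0,0,0]'
python3 -c "
from h import *; go(.447,.125,.158)"
```

```text
clock: 6.48
tool_pos: [0.5122, -0.012, 0.218]
orientation: [-180.0, 0.1, -18.2]
force: [-0.2, 1.4, -4.5]
opening: 0.0645
gripper_force: 29.9
clock: 7.1
tool_pos: [0.4454, 0.1266, 0.2183]
orientation: [-180.0, 0.0, -18.0]
force: [-0.6, -0.9, -4.6]
opening: 0.0646
gripper_force: 29.9
clock 7.1 tcp [0.4454 0.1266 0.2183] ori [-1.7999e+02  5.0000e-02 -1.8040e+01] open 0.0646 gf 29.9 F [-0.6 -0.9 -4.6] | shift [ 2.   1.1 60.3] turn z 0
```

```bash

python3 -m crank '[0,0,0,2,1,30,0,0,0,0,0,0,22,0,0,0,0,0,0,7,0,0,0,0,0,0,0,0]'
python3 -m crank '[0,0,0,0,0,1,0,0,0,0,0,0,0,0,0,0,0,0,0,0,1,0,0,0,0,0,0,1,0,0,0,0,0,0,1]'
python3 -c "
from h import *; go(.577,-.243,.215,-84.5)"
```

```text
clock: 7.6
tool_pos: [0.4481, 0.1237, 0.1595]
orientation: [180.0, 0.0, -18.2]
force: [0.5, 0.7, -3.5]
opening: 0.0646
gripper_force: 29.9
clock: 8.22
tool_pos: [0.4484, 0.1244, 0.159]
orientation: [-180.0, -0.0, -18.1]
force: [-0.4, -0.1, 0.3]
opening: 0.0859
gripper_force: 0.0
clock 8.22 tcp [0.4484 0.1244 0.159 ] ori [-1.7995e+02 -5.0000e-02 -1.8140e+01] open 0.0859 gf 0.0 F [-0.4 -0.1  0.3] | shift [236.6 309.1 -56. ] turn z 1.158
```

```bash

python3 -m crank '[0,0,0,0,0,-30,1,0,0,0,0,0,-40,1,0,0,0,33.8,44,0,1,0,0,0,33.8,44,0,1,0,0,0,33.8,44,0,1]' |head -2
python3 - <<'E'
from fit import *
np.set_printoptions(precision=4,suppress=True)
rg={}
for c in("scene","top"):
    im=eyes.snapshot(c); cv2.imwrite(f"pics/s2_{c}.png",im)
    for d in spotter.outline_of(c,"packet"):
        ys,xs=np.nonzero(d["region"]);cen=proj(c,[.58,-.245,.06])
        if np.hypot(xs.mean()-cen[0],ys.mean()-cen[1])<25: rg[c]=d["region"];break
for cs in [[c] for c in rg]+[list(rg)]:
    print(cs,*fit(cs,"packet",[.578,-.245,1.65],.006,True,rg))
go(.577,-.243,.215,-84.5)
E
python3 -c "
import cv2,numpy as np
a=cv2.resize(cv2.imread('pics/s2_top.png')[150:260,290:390],(500,550),interpolation=cv2.INTER_CUBIC)
cv2.imwrite('pics/s2c.png',a)"
```

```text
clock: 8.85
tool_pos: [0.5039, -0.0342, 0.2292]
['scene'] [ 0.5816 -0.2451  1.8802] 0.8051315473536171
['top'] [ 0.5816 -0.2458  1.7253] 0.8609048457475312
['scene', 'top'] [ 0.5812 -0.2438  1.7598] 0.8168769764762676
clock 9.05 tcp [ 0.5033 -0.034   0.2284] ori [179.99   0.01 -18.31] open 0.0875 gf 0.0 F [-0.9  0.7  0.9] | shift [135.6 175.2  13.4] turn z 1.155
```

View pics/s2c.png

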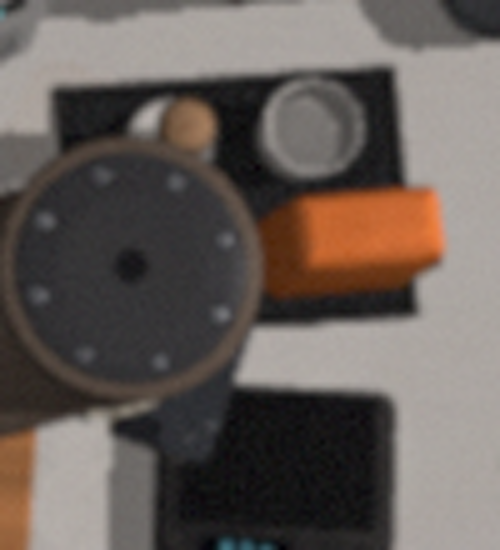

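The crop shows the packet's top face with its centre at about (374,227), native (364.8,195.4), turned some 2–3°. The cup is at (312,128) and the tamper at (185,125).

```bash
python3 - <<'E'
from h import *
print(ray("top",[364.8-.3,195.4-.3],.126))
go(.579,-.246,.215,-86.5)
E
```

```text
[ 0.58608542 -0.25125025  0.126     ]
clock 9.05 tcp [ 0.5033 -0.034   0.2284] ori [ 1.7999e+02  1.0000e-02 -1.8310e+01] open 0.0875 gf 0.0 F [-0.9  0.7  0.9] | shift [138.4 177.4  13.4] turn z 1.19
```

```bash

python3 -m crank '[0,0,0,35.6,44.3,0,1,0,0,0,35.6,44.3,0,1,0,0,0,35.6,44.3,0,1,0,0,0,35.6,44.3,0,1,0,0,0.185,0,0,0,1]' |head -2
python3 -m crank '[0,0,0.185,0,0,0,1,0,0,0.185,0,0,0,1,0,0,0.185,0,0,0,1,0,0,0.185,0,0,0,1,0,0,0.185,0,0,0,1]' |head -2
python3 -m crank '[0,0,0.08,0,0,0,1,0,0,0,0,0,0,1]' |head -2
python3 -c "
from h import *; go(.583,-.247,.074,-86.5)"
```

```text
clock: 9.68
tool_pos: [0.5842, -0.2475, 0.2274]
clock: 10.3
tool_pos: [0.5838, -0.244, 0.2288]
clock: 10.55
tool_pos: [0.5837, -0.2443, 0.2287]
clock 10.55 tcp [ 0.5837 -0.2443  0.2287] ori [-179.99    0.    -86.2 ] open 0.0876 gf 0.0 F [-1.2  0.4  0.5] | shift [  2.7   0.9 154.7] turn z 0.005
```

```bash

python3 -m crank '[0,0,0,2.7,0.9,50,1,0,0,0,0,0,50,1,0,0,0,0,0,40,1,0,0,0,0,0,15,1,0,0,0,0,0,0,1]' |head -2
python3 -m crank '[0,0,0,0,0,0,0.75,0,0,0,0,0,0,0.65,0,0,0,0,0,0,0.55,0,0,0,0,0,0,0.4,0,0,0,0,0,0,0]'
python3 -m crank '[0,0,0,0,0,0,0,0,0,0,0,0,0,0]'
python3 -c "
from h import *; go(.583,-.247,.074,-86.5); cv2.imwrite('pics/g2.png',cv2.resize(eyes.snapshot('scene')[150:320,130:330],(800,600)))"
```

```text
clock: 11.18
tool_pos: [0.5827, -0.2481, 0.0734]
clock: 11.8
tool_pos: [0.583, -0.2485, 0.074]
orientation: [-179.9, -0.0, -86.3]
force: [0.5, 1.0, 2.7]
opening: 0.0498
gripper_force: 29.6
clock: 12.05
tool_pos: [0.583, -0.2485, 0.074]
orientation: [-180.0, -0.0, -86.3]
force: [0.3, 0.6, 5.0]
opening: 0.0499
gripper_force: 29.7
clock 12.05 tcp [ 0.583  -0.2485  0.074 ] ori [-1.7995e+02 -2.0000e-02 -8.6320e+01] open 0.0499 gf 29.7 F [0.3 0.6 5. ] | shift [-1.5 -0.1 -0. ] turn z 0.003
```

View pics/g2.png

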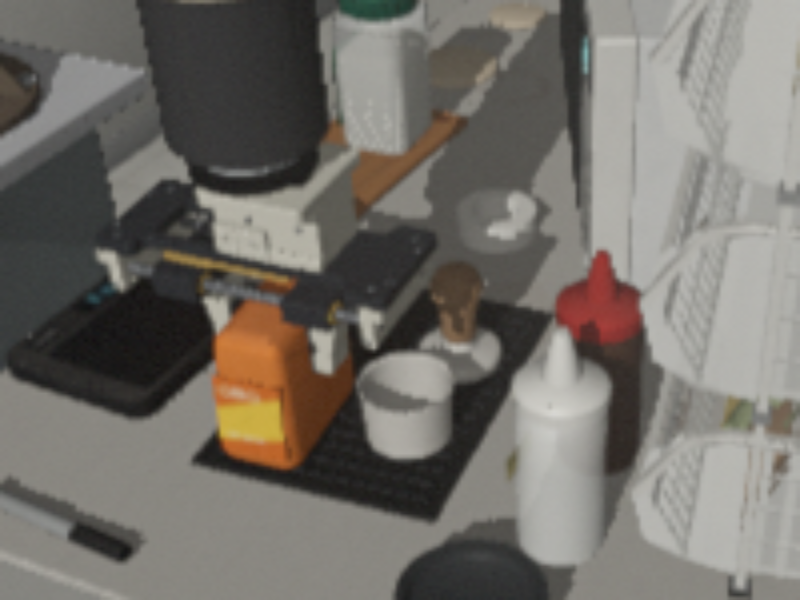

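The picture shows the packet gripped on its broad sides at about (290,340), with the cup and tamper clear. The jar stands on the board at (385,80).

```bash

python3 -m crank '[0,0,0,0,0,-20,0,0,0,0,0,0,-45,0,0,0,0,0,0,-25,0,0,0,0,-30,14,0,0,0,0,0,-45,21.5,0,0]' |head -2
python3 -m crank '[0,0,0,-45,21.5,0,0,0,0,0,-45,21.5,0,0,0,0,0,-45,21.5,0,0,0,0,0,-33,16,0,0,0,0,0,-20,9.3,0,0]' |head -2
python3 -m crank '[0,0,0,0,0,0,0,0,0,0,0,0,30,0,0,0,0,0,0,30,0]'
python3 -c "
from h import *; go(.441,.0055,.081,-86.5)"
```

```text
clock: 12.72
tool_pos: [0.5414, -0.1755, 0.1625]
clock: 13.35
tool_pos: [0.4389, 0.0071, 0.163]
clock: 13.72
tool_pos: [0.4407, 0.0057, 0.1027]
orientation: [-180.0, 0.0, -86.4]
force: [-0.2, -0.7, -1.9]
opening: 0.0494
gripper_force: 29.5
clock 13.72 tcp [0.4407 0.0057 0.1027] ori [-1.7999e+02  2.0000e-02 -8.6350e+01] open 0.0494 gf 29.5 F [-0.2 -0.7 -1.9] | shift [ 0.2 -0.3 21.7] turn z 0.003
```

```bash

python3 -m crank '[0,0,0,0,0,14,0,0,0,0,0,0,7,0,0,0,0,0,0,2,0,0,0,0,0,0,0,0]'
python3 -m crank '[0,0,0,0,0,0,0.7,0,0,0,0,0,0,1,0,0,0,0,0,0,1,0,0,0,0,0,0,1]'
python3 -m crank '[0,0,0,0,0,-30,1,0,0,0,0,0,-50,1,0,0,0,0,0,-50,1,0,0,0,0,0,0,1]'
python3 - <<'E'
from fit import *
np.set_printoptions(precision=4,suppress=True)
for c in("scene","top"):
    im=eyes.snapshot(c); cv2.imwrite(f"pics/s3_{c}.png",im)
    for n in("cup","tamper","plate","packet","jar"):
        for d in spotter.place_of(c,n)[:2]: print(c,n,round(d["p"],2),np.array(d["location"]),ray(c,d["location"],.027 if n=="plate" else .012 if n in("jar","packet") else .006)[:2])
    if c=="scene":
        for n,p in(("cup",[.657,-.226,0]),("tamper",[.651,-.141,0])):
            r=spotter.outline_of(c,n)
            if r: print(n,r[0]["p"],fit([c],n,p,.006,False,{c:r[0]["region"]}))
a=cv2.imread('pics/s3_scene.png')[110:310,120:320];b=cv2.imread('pics/s3_top.png')[160:280,230:390]
o=np.zeros((500,790,3),np.uint8);o[:400,:400]=cv2.resize(a,(400,400),interpolation=cv2.INTER_CUBIC)
t=cv2.resize(b,(390,292),interpolation=cv2.INTER_CUBIC);o[:292,400:]=np.clip(t.astype(int)*1.3+20,0,255)
cv2.imwrite('pics/s3.png',o)
go(.651,-.141,.2,-18)
E
```

```text
clock: 14.22
tool_pos: [0.441, 0.006, 0.0809]
orientation: [-180.0, 0.0, -86.3]
force: [0.3, 0.3, -1.3]
opening: 0.05
gripper_force: 29.5
clock: 14.72
tool_pos: [0.4408, 0.0061, 0.0807]
orientation: [-180.0, 0.0, -86.3]
force: [-0.4, 0.1, 0.1]
opening: 0.0838
gripper_force: 0.0
clock: 15.22
tool_pos: [0.443, 0.0067, 0.2146]
orientation: [-179.6, 0.1, -86.3]
force: [0.2, 0.5, -0.7]
opening: 0.0878
gripper_force: 0.0
scene cup 0.57 [233.3 271.8] [ 0.6603 -0.2243]
scene tamper 0.67 [244.5 247. ] [ 0.6437 -0.1264]
scene tamper 0.22 [233.3 269.7] [ 0.6567 -0.2177]
scene plate 0.96 [168.2 237.9] [ 0.4367 -0.2014]
scene packet 0.73 [206.2 201.8] [0.4269 0.0159]
scene jar 0.85 [225.2 185. ] [0.4331 0.1347]
cup 0.77 (array([ 0.6562, -0.2233]), np.float64(0.9100346020761245))
top cup 0.69 [351.2 176.1] [ 0.6628 -0.2349]
top tamper 0.7 [344.7 241.2] [ 0.4464 -0.2142]
top tamper 0.55 [322.8 178.9] [ 0.6507 -0.1403]
top plate 0.83 [344.5 242.1] [ 0.4433 -0.2096]
top jar 0.56 [241.5 237.8] [0.4479 0.1239]
clock 15.93 tcp [0.4407 0.006  0.2104] ori [179.99  -0.01 -86.33] open 0.0876 gf 0.0 F [ 0.3 -0.5  0.4] | shift [ 160.2 -200.4   10.4] turn z -1.193
```

View pics/s3.png

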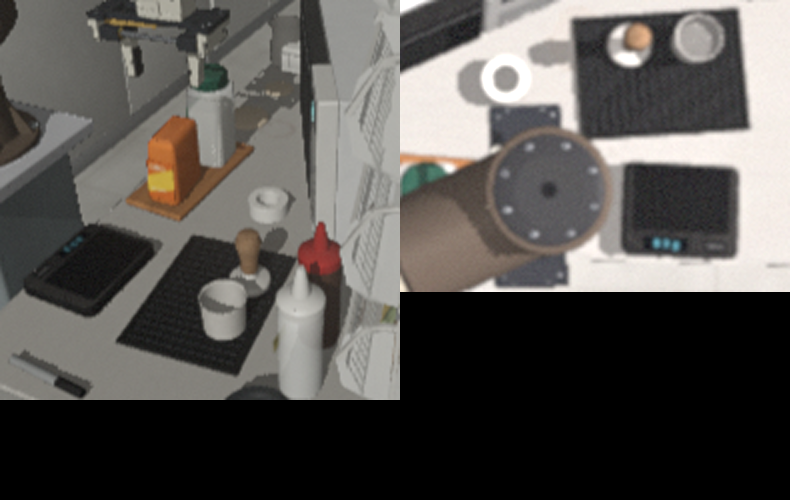

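The picture shows the jar and packet both upright on the board at (210,120) and (172,165). The cup (222,308) and tamper (248,262) have not moved. In the top crop the knob is at (637,36), the tamper base at (628,46) and the cup rim at (698,38).

```bash
python3 - <<'E'
from fit import *
np.set_printoptions(precision=4,suppress=True)
im=cv2.imread('pics/s3_top.png')
print("knob",ray("top",[327.2,174.8],.085),"base",ray("top",[323.5,178.9],.02),"cup",ray("top",[352.3-.2,175.6-.2],.057))
h=cv2.cvtColor(im,cv2.COLOR_BGR2HSV).astype(int)
w=np.zeros(h.shape[:2],bool);w[165:185,318:336]=1
m=(h[...,0]<20)&(h[...,1]>80)&(h[...,2]>60)&w;ys,xs=np.nonzero(m);print(len(xs),"knobc",xs.mean(),ys.mean(),ray("top",[xs.mean(),ys.mean()],.08))
g=h[...,2];w[:]=0;w[160:192,336:366]=1
m=(g>60)&w;n,l,s,c=cv2.connectedComponentsWithStats(m.astype(np.uint8));
for k in range(1,n):
    if s[k][4]>100:print("cup",s[k],c[k])
E
```

```text
knob [ 0.6522 -0.1432  0.085 ] base [ 0.6487 -0.1407  0.02  ] cup [ 0.657  -0.2274  0.057 ]
99 knobc 327.22222222222223 174.4949494949495 [ 0.6539 -0.144   0.08  ]
cup [336 160  30  26 520] [351.175  171.2654]
```

```bash

python3 -m crank '[0,0,0,32.3,-40.1,0,1,0,0,0,32.3,-40.1,0,1,0,0,0,32.3,-40.1,0,1,0,0,0,32.3,-40.1,0,1,0,0,0,32.3,-40.1,0,1]' |head -2
python3 -m crank '[0,0,-0.185,0,0,0,1,0,0,-0.185,0,0,0,1,0,0,-0.185,0,0,0,1,0,0,-0.185,0,0,0,1,0,0,-0.185,0,0,0,1]' |head -2
python3 -m crank '[0,0,-0.185,0,0,0,1,0,0,-0.08,0,0,0,1,0,0,0,0,0,0,1]' |head -2
python3 -c "
from h import *; go(.6515,-.142,.064,-18)"
```

```text
clock: 16.55
tool_pos: [0.6525, -0.1435, 0.2102]
clock: 17.18
tool_pos: [0.6511, -0.1424, 0.2102]
clock: 17.55
tool_pos: [0.6511, -0.1423, 0.2103]
clock 17.55 tcp [ 0.6511 -0.1423  0.2103] ori [ 1.7999e+02  2.0000e-02 -1.8190e+01] open 0.0877 gf 0.0 F [0.4 1.1 0.2] | shift [  0.3  -0.4 146.3] turn z -0.003
```

```bash

python3 -m crank '[0,0,0,0,0,50,1,0,0,0,0,0,50,1,0,0,0,0,0,36,1,0,0,0,0,0,10,1,0,0,0,0,0,0,1]' |head -2
python3 -m crank '[0,0,0,0,0,0,0.7,0,0,0,0,0,0,0.4,0,0,0,0,0,0,0.2,0,0,0,0,0,0,0,0,0,0,0,0,0,0]'
python3 -m crank '[0,0,0,0,0,0,0,0,0,0,0,0,0,0,0,0,0,0,0,-10,0,0,0,0,0,0,-20,0,0,0,0,0,0,0,0]'
python3 -c "
from h import *; go(.430,.282,.064,-18); cv2.imwrite('pics/g3.png',cv2.resize(eyes.snapshot('scene')[180:320,160:320],(640,560)))"
```

```text
clock: 18.18
tool_pos: [0.6514, -0.1424, 0.0647]
clock: 18.8
tool_pos: [0.6512, -0.1423, 0.0647]
orientation: [-180.0, -0.0, -18.2]
force: [0.1, 0.5, -0.7]
opening: 0.0431
gripper_force: 0.0
clock: 19.42
tool_pos: [0.6521, -0.1425, 0.0961]
orientation: [-180.0, -0.1, -18.1]
force: [-0.6, -1.1, -3.7]
opening: 0.0346
gripper_force: 30.0
clock 19.43 tcp [ 0.6521 -0.1425  0.0961] ori [-1.7996e+02 -1.5000e-01 -1.8150e+01] open 0.0346 gf 30.0 F [-0.6 -1.1 -3.7] | shift [-343.2 -334.2   32.1] turn z -0.003
```

View pics/g3.png

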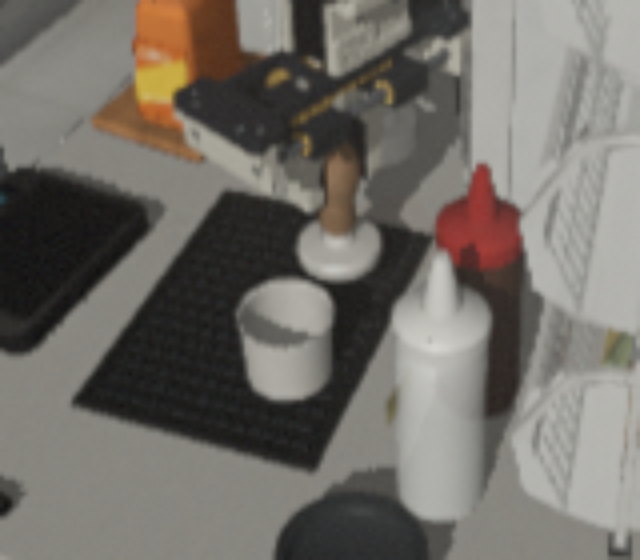

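The picture shows the tamper hanging upright in the grip, base at (340,248), just above the mat. The cup at (287,340) is untouched. The tamper has to clear the jar on the way, so I lift it above 0.25.

```bash

python3 -m crank '[0,0,0,0,0,-40,0,0,0,0,0,0,-50,0,0,0,0,0,0,-50,0,0,0,0,0,0,-30,0,0,0,0,0,0,0,0]'
python3 -c "
from h import *
for p in [(182.4,199.7),(153.6,208),(262,163)]: print(ray('top',p,.262))
go(.430,.282,.262,-18)"
```

```text
clock: 20.1
tool_pos: [0.652, -0.1424, 0.2664]
orientation: [-179.9, -0.2, -18.2]
force: [0.7, -0.3, -4.5]
opening: 0.0344
gripper_force: 30.0
[0.54347334 0.27801478 0.262     ]
[0.51854272 0.35547397 0.262     ]
[0.65137167 0.06320674 0.262     ]
clock 20.1 tcp [ 0.652  -0.1424  0.2664] ori [-179.93   -0.2   -18.15] open 0.0344 gf 30.0 F [ 0.7 -0.3 -4.5] | shift [-343.1 -334.1    4.4] turn z -0.003
```

```bash

python3 -m crank '[0,0,0,-25,-24,0,0,0,0,0,-36,-35,0,0,0,0,0,-36,-35,0,0,0,0,0,-36,-35,0,0,0,0,0,-36,-35,0,0]' |head -2
python3 -m crank '[0,0,0,-36,-35,0,0,0,0,0,-36,-35,0,0,0,0,0,-36,-35,0,0,0,0,0,-36,-35,0,0,0,0,0,-30,-30,0,0]' |head -2
python3 -m crank '[0,0,-0.17,0,0,0,0,0,0,-0.17,0,0,0,0,0,0,-0.17,0,0,0,0,0,0,0,0,0,0,0]' |head -4
python3 -c "
from h import *
go(.430,.282,.068,11)"
```

```text
clock: 20.72
tool_pos: [0.5395, 0.0672, 0.2618]
clock: 21.35
tool_pos: [0.4272, 0.2826, 0.2621]
clock: 21.85
tool_pos: [0.4284, 0.2812, 0.2623]
orientation: [179.9, 0.2, 11.0]
force: [-0.1, -0.2, -4.7]
clock 21.85 tcp [0.4284 0.2812 0.2623] ori [1.7989e+02 1.7000e-01 1.0990e+01] open 0.0346 gf 30.0 F [-0.1 -0.2 -4.7] | shift [  1.7  -0.4 194.3] turn z -0.0
```

```bash

python3 -m crank '[0,0,0,1.7,-0.4,50,0,0,0,0,0,0,50,0,0,0,0,0,0,50,0,0,0,0,0,0,25,0,0,0,0,0,0,10,0]' |head -4
python3 -m crank '[0,0,0,0,0,7,0,0,0,0,0,0,2.5,0,0,0,0,0,0,0,0]'
python3 -c "
from h import *
go(.430,.282,.068,11)"
```

```text
clock: 22.48
tool_pos: [0.4299, 0.2812, 0.0772]
orientation: [179.8, 0.2, 10.8]
force: [-0.2, -0.2, -3.8]
clock: 22.85
tool_pos: [0.4311, 0.283, 0.0707]
orientation: [-180.0, -0.1, 11.0]
force: [-1.2, 0.2, -4.7]
opening: 0.0344
gripper_force: 30.0
clock 22.85 tcp [0.4311 0.283  0.0707] ori [-1.7995e+02 -5.0000e-02  1.1050e+01] open 0.0344 gf 30.0 F [-1.2  0.2 -4.7] | shift [-1.3  0.8  2.7] turn z 0.001
```

```bash

python3 -m crank '[0,0,0,-0.5,0.5,0,0,0,0,0,0,0,1,0]'
python3 -m crank '[0,0,0,0,0,1,0,0,0,0,0,0,0,0]'
```

```text
clock: 23.1
tool_pos: [0.4306, 0.2823, 0.0696]
orientation: [-180.0, -0.0, 11.1]
force: [0.0, 0.7, -4.7]
opening: 0.0346
gripper_force: 30.0
clock: 23.35
tool_pos: [0.4304, 0.282, 0.068]
orientation: [180.0, 0.0, 11.1]
force: [-0.6, 0.5, -4.1]
opening: 0.0346
gripper_force: 30.0
```

```bash

python3 -m crank '[0,0,0,0,0,1.5,0,0,0,0,0,0,0,0]'
python3 -m crank '[0,0,0,0,0,0,0.55,0,0,0,0,0,0,0.8,0,0,0,0,0,0,0.9,0,0,0,0,0,0,0.9]'
python3 -m crank '[0,0,0,0,0,-30,0.9,0,0,0,0,0,-50,1,0,0,0,0,0,-50,1,0,0,0,0,0,-55,1,0,0,0,0,0,0,1]'
python3 - <<'E'
from fit import *
np.set_printoptions(precision=4,suppress=True)
c="scene";im=eyes.snapshot(c)
for n,p,z in(("tamper",[.43,.282,0],.008),("coaster",[.43,.282,0],0)):
    for r in spotter.outline_of(c,n)[:3]:
        ys,xs=np.nonzero(r["region"]);print(n,r["p"],r["rect"])
        if np.linalg.norm(proj(c,p[:2]+[z+.03])-[xs.mean(),ys.mean()])<20: print(fit([c],n,p,z,False,{c:r["region"]}))
cv2.imwrite('pics/t4.png',cv2.resize(im[120:200,190:290],(700,560),interpolation=cv2.INTER_CUBIC))
go(.657,-.227,.25,-18)
E
```

```text
clock: 23.6
tool_pos: [0.4306, 0.2822, 0.0668]
orientation: [-180.0, -0.0, 11.1]
force: [-0.3, 0.2, -1.6]
opening: 0.0348
gripper_force: 30.0
clock: 24.1
tool_pos: [0.4306, 0.2821, 0.0666]
orientation: [-180.0, -0.0, 11.1]
force: [0.4, 0.2, -0.6]
opening: 0.0691
gripper_force: 0.0
clock: 24.72
tool_pos: [0.4322, 0.2837, 0.2564]
orientation: [-179.7, -0.4, 11.1]
force: [-0.1, -0.3, -0.6]
opening: 0.0875
gripper_force: 0.0
tamper 0.71 [236.9, 144.8, 16.1, 27.3]
(array([0.4314, 0.2813]), np.float64(0.7479051951161121))
coaster 0.55 [254.4, 152.1, 10.0, 7.7]
(array([0.43 , 0.282]), np.float64(-0.0))
clock 24.88 tcp [0.43   0.2817 0.2509] ori [179.99   0.05  11.06] open 0.0872 gf 0.0 F [ 0.3  0.5 -0.7] | shift [125.2 542.8   0.9] turn z 0.507
```

View pics/t4.png

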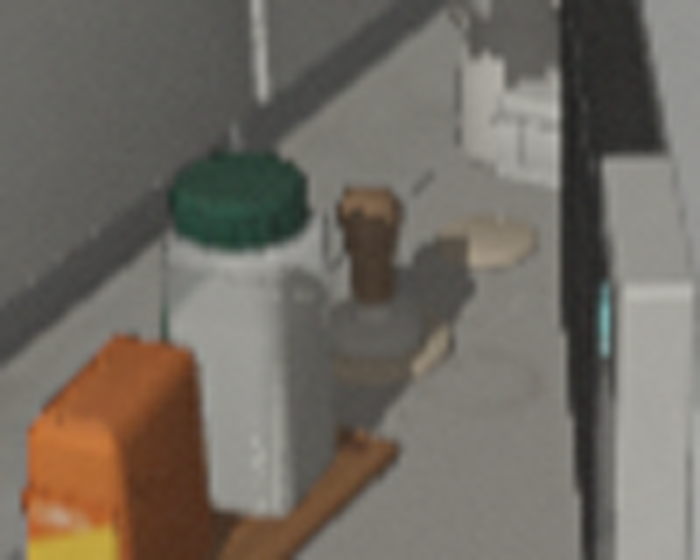

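The picture shows the tamper standing upright on the larger coaster at about (370,290), with the jar and packet standing in front of it. Now the cup.

```bash

python3 -m crank '[0,0,0,11.4,49.4,0,1,0,0,0,11.4,49.4,0,1,0,0,0,11.4,49.4,0,1,0,0,0,11.4,49.4,0,1,0,0,0,11.4,49.4,0,1]' |head -2
python3 -m crank '[0,0,0,11.4,49.4,0,1,0,0,0,11.4,49.4,0,1,0,0,0,11.4,49.4,0,1,0,0,0,11.4,49.4,0,1,0,0,0,11.4,49.4,0,1]' |head -2
python3 -m crank '[0,0,0,11.4,49.4,0,1,0,0,0.169,0,0,0,1,0,0,0.169,0,0,0,1,0,0,0.169,0,0,0,1,0,0,0,0,0,0,1]' |head -3
python3 -c "
from h import *
go(.657,-.227,.022,-18)"
```

```text
clock: 25.5
tool_pos: [0.5336, 0.0488, 0.2499]
clock: 26.12
tool_pos: [0.6371, -0.1824, 0.2494]
clock: 26.75
tool_pos: [0.6573, -0.2271, 0.2495]
orientation: [180.0, 0.2, -17.9]
clock 26.75 tcp [ 0.6573 -0.2271  0.2495] ori [179.97   0.18 -17.93] open 0.0878 gf 0.0 F [-1.1  0.1 -0.6] | shift [ -0.3  -0.  227.5] turn z 0.001
```

```bash

python3 -m crank '[0,0,0,0,0,55,1,0,0,0,0,0,55,1,0,0,0,0,0,55,1,0,0,0,0,0,37,1,0,0,0,0,0,18,1]' |head -2
python3 -m crank '[0,0,0,0,0,7,1,0,0,0,0,0,0,1,0,0,0,0,0,0,0.8,0,0,0,0,0,0,0.6,0,0,0,0,0,0,0.3]'
python3 -m crank '[0,0,0,0,0,0,0,0,0,0,0,0,0,0]'
python3 -c "
from h import *
go(.444,-.209,.043,-18)"
```

```text
clock: 27.38
tool_pos: [0.656, -0.2269, 0.0282]
clock: 28.0
tool_pos: [0.6582, -0.2272, 0.0254]
orientation: [-180.0, -0.1, -18.0]
force: [1.0, -0.2, 0.1]
opening: 0.0634
gripper_force: 0.0
clock: 28.25
tool_pos: [0.6581, -0.2272, 0.0252]
orientation: [180.0, -0.0, -18.0]
force: [-1.7, 0.8, 6.3]
opening: 0.06
gripper_force: 30.0
clock 28.25 tcp [ 0.6581 -0.2272  0.0252] ori [ 1.800e+02 -4.000e-02 -1.797e+01] open 0.06 gf 30.0 F [-1.7  0.8  6.3] | shift [-209.3   48.7  -17.8] turn z 0.001
```

```bash

python3 -m crank '[0,0,0,0,0,-20,0,0,0,0,0,0,-30,0,0,0,0,0,0,-20,0,0,0,0,0,0,0,0]'
python3 - <<'E'
from fit import *
np.set_printoptions(precision=4,suppress=True)
go(.444,-.209,.048,-18)
im=eyes.snapshot("top");s=eyes.snapshot("scene")
g=im[215:275,315:375].astype(float)
b=np.clip((g/110)**.6*255,0,255).astype(np.uint8)
o=np.zeros((480,790,3),np.uint8);o[:,:480]=cv2.resize(b,(480,480),interpolation=cv2.INTER_CUBIC)
o[:310,480:]=cv2.resize(s[180:290,190:300],(310,310),interpolation=cv2.INTER_CUBIC)
cv2.imwrite('pics/p5.png',o)
print(ray("top",[344.9-.3,243.1-.3],.027))
for c in("scene","top"):
    for k in range(2):
        eyes.snapshot(c)
        for d in spotter.place_of(c,"plate")[:1]: print(c,d["p"],ray(c,d["location"],.027))
r=(im[220:272,318:372].max(2)<110).astype(np.uint8);m=np.zeros((384,512),np.uint8);m[220:272,318:372]=r
n,l,st,ce=cv2.connectedComponentsWithStats(m);k=1+st[1:,4].argmax();print(st[k],fit(["top"],"scale",[.435,-.21,0],0,True,{"top":l==k},True))
E
```

```text
clock: 28.75
tool_pos: [0.6592, -0.2273, 0.0973]
orientation: [-180.0, -0.2, -18.0]
force: [-1.2, 0.1, -1.2]
opening: 0.0606
gripper_force: 30.0
clock 28.75 tcp [ 0.6592 -0.2273  0.0973] ori [-179.96   -0.23  -17.97] open 0.0606 gf 30.0 F [-1.2  0.1 -1.2] | shift [-210.3   48.9   49.3] turn z 0.001
[ 0.441 -0.21   0.027]
scene 0.77 [ 0.4426 -0.2129  0.027 ]
scene 0.57 [ 0.4389 -0.2085  0.027 ]
top 0.96 [ 0.4435 -0.2167  0.027 ]
top 0.89 [ 0.4416 -0.2193  0.027 ]
[ 318  220   51   52 2167] (array([ 0.4298, -0.205 ,  0.008 ]), np.float64(0.8158813492584329))
```

View pics/p5.png

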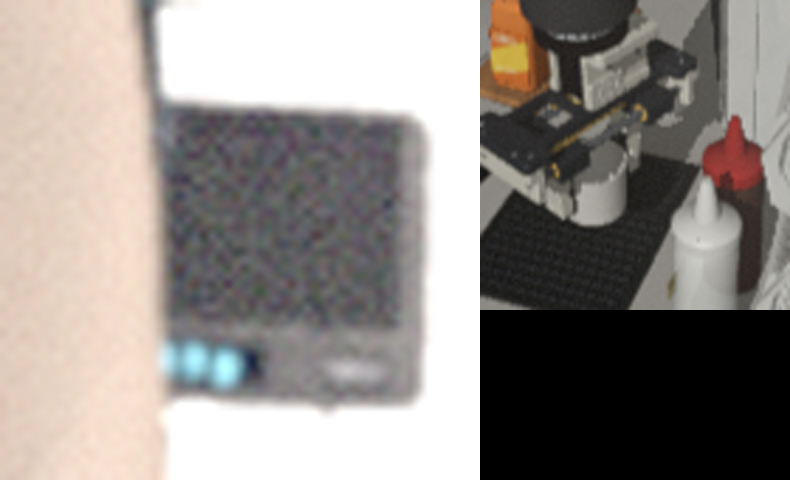

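The crop shows the plate from row 110 to 328 with its right edge at 405, so its centre is near world (0.4435,-0.211). The cup is held upright in the fingers.

```bash

python3 -m crank '[0,0,0,-30,7,0,0,0,0,0,-42,10.2,0,0,0,0,0,-42,10.2,0,0,0,0,0,-42,10.2,0,0,0,0,0,-35,8.5,0,0]' |head -2
python3 -m crank '[0,0,0,-19,5,0,0,0,0,0,0,0,0,0,0,0,0,0,0,25,0,0,0,0,0,0,15,0,0,0,0,0,0,0,0]'
python3 -c "
from h import *
go(.4435,-.211,.0462,-18)"
```

```text
clock: 29.88
tool_pos: [0.4603, -0.212, 0.0946]
clock: 30.5
tool_pos: [0.4424, -0.211, 0.0537]
orientation: [180.0, 0.1, -18.0]
force: [0.8, -0.2, -1.2]
opening: 0.0603
gripper_force: 30.0
clock 30.5 tcp [ 0.4424 -0.211   0.0537] ori [ 1.7997e+02  1.1000e-01 -1.7970e+01] open 0.0603 gf 30.0 F [ 0.8 -0.2 -1.2] | shift [ 1.1 -0.3  7.5] turn z 0.0
```

```bash

python3 -m crank '[0,0,0,1,0,5,0,0,0,0,0,0,2,0,0,0,0,0,0,1,0,0,0,0,0,0,0,0]'
python3 -m crank '[0,0,0,0,0,0,0.8,0,0,0,0,0,0,1,0,0,0,0,0,0,1,0,0,0,0,0,0,1]'
python3 -m crank '[0,0,0,0,0,-30,1,0,0,0,0,0,-50,1,0,0,0,0,0,-50,1,0,0,0,0,0,-50,1,0,0,0,0,0,0,1]'
python3 - <<'E'
from fit import *
np.set_printoptions(precision=4,suppress=True)
c="scene";im=eyes.snapshot(c)
for r in spotter.outline_of(c,"cup")[:1]: print(r["p"],fit([c],"cup",[.4435,-.211,0],.027,False,{c:r["region"]}))
for k in spotter.place_of(c,"plate")[:1]: print(k["p"],ray(c,k["location"],.027))
g=np.clip((im[205:275,125:215]/160.)**.6*255,0,255).astype(np.uint8)
cv2.imwrite('pics/c6.png',cv2.resize(g,(720,560),interpolation=cv2.INTER_CUBIC))
go(.441,.006,.23,-86.3)
E
```

```text
clock: 31.0
tool_pos: [0.4434, -0.2113, 0.0467]
orientation: [-180.0, -0.0, -18.0]
force: [-0.2, 0.8, -1.2]
opening: 0.0605
gripper_force: 30.0
clock: 31.5
tool_pos: [0.4433, -0.2113, 0.0466]
orientation: [-180.0, -0.0, -18.0]
force: [-0.1, 0.2, -0.3]
opening: 0.0868
gripper_force: 0.0
clock: 32.12
tool_pos: [0.4456, -0.2117, 0.2308]
orientation: [-179.9, -0.5, -18.0]
force: [0.2, 0.3, -0.6]
opening: 0.0878
gripper_force: 0.0
0.82 (array([ 0.4399, -0.2078]), np.float64(0.8887320885801129))
0.84 [ 0.4449 -0.2105  0.027 ]
clock 32.27 tcp [ 0.4427 -0.2111  0.2258] ori [-179.99    0.06  -17.99] open 0.0878 gf 0.0 F [ 0.2  0.9 -1. ] | shift [ -68.7 -205.9   -4.2] turn z 1.192
```

View pics/c6.png

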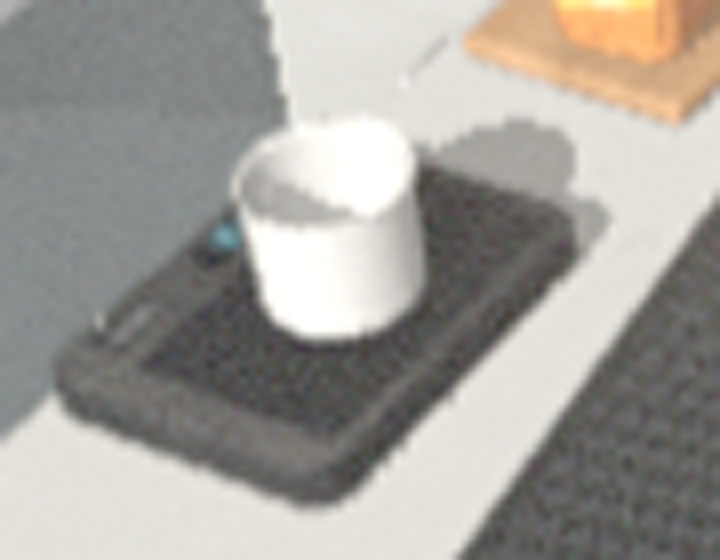

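```bash
python3 - <<'E'
from h import *
np.set_printoptions(precision=4,suppress=True)
f=lambda u,v:ray("scene",[125+(u+.5)/8-.5,205+(v+.5)/8-.5],.027)[:2]
A,B,C=f(150,365),f(545,205),f(330,435);print(A,B,C,(A+B)/2,"depth",np.hypot(*(A-C)),"width",np.hypot(*(B-C)))
print("cup base px",(proj("scene",[.4433,-.2113,.027])-[125,205])*8, "low edge pts", [((proj("scene",[.4433+.031*np.cos(t),-.2113+.031*np.sin(t),.027])-[125,205])*8).round() for t in np.radians([-90,-53,-20])])
E
```

```text
[ 0.4055 -0.2714] [ 0.4817 -0.1435] [ 0.4837 -0.274 ] [ 0.4436 -0.2075] depth 0.07821697009771175 width 0.13052136881766072
cup base px [343.5847 284.9667] low edge pts [array([289., 339.]), array([343., 343.]), array([393., 326.])]
```

The picture shows the cup standing on the plate, base centre near (340,295) against a plate centre of about (345,285), which is under 5 mm off. Step 2 is met, so I return the packet.

```bash

python3 -m crank '[0,0,0,-14,-41,0,1,0,0,0,-14,-41,0,1,0,0,0,-14,-41,0,1,0,0,0,-14,-41,0,1,0,0,0,-13,-42,0,1]' |head -2
python3 -m crank '[0,0,0.185,0,0,0,1,0,0,0.185,0,0,0,1,0,0,0.185,0,0,0,1,0,0,0.185,0,0,0,1,0,0,0.185,0,0,0,1]' |head -2
python3 -m crank '[0,0,0.185,0,0,0,1,0,0,0.083,0,0,0,1,0,0,0,0,0,0,1]' |head -2
python3 -c "
from h import *; go(.441,.006,.081,-86.3)"
```

```text
clock: 32.9
tool_pos: [0.4403, 0.0071, 0.2251]
clock: 33.52
tool_pos: [0.4404, 0.0057, 0.2249]
clock: 33.9
tool_pos: [0.4405, 0.0058, 0.2252]
clock 33.9 tcp [0.4405 0.0058 0.2252] ori [ 1.7985e+02 -5.0000e-02 -8.6300e+01] open 0.088 gf 0.0 F [ 1.  -0.9  0.6] | shift [ -0.2  -0.5 144.2] turn z -0.0
```

```bash

python3 -m crank '[0,0,0,0,0,50,1,0,0,0,0,0,50,1,0,0,0,0,0,34,1,0,0,0,0,0,10,1,0,0,0,0,0,0,1]' |head -2
python3 -m crank '[0,0,0,0,0,0,0.75,0,0,0,0,0,0,0.65,0,0,0,0,0,0,0.5,0,0,0,0,0,0,0.3,0,0,0,0,0,0,0]'
python3 -m crank '[0,0,0,0,0,0,0,0,0,0,0,0,-20,0,0,0,0,0,0,-45,0,0,0,0,0,0,-25,0,0,0,0,0,0,0,0]'
python3 -c "
from h import *; go(.583,-.2485,.168,-86.3)"
```

```text
clock: 34.52
tool_pos: [0.4412, 0.0059, 0.0824]
clock: 35.15
tool_pos: [0.4416, 0.0061, 0.0829]
orientation: [-180.0, 0.0, -86.3]
force: [-0.0, -0.5, 2.8]
opening: 0.0495
gripper_force: 29.6
clock: 35.78
tool_pos: [0.4419, 0.0064, 0.1739]
orientation: [-179.8, 0.1, -86.3]
force: [0.1, 0.1, -2.1]
opening: 0.049
gripper_force: 29.5
clock 35.77 tcp [0.4419 0.0064 0.1739] ori [-1.7984e+02  7.0000e-02 -8.6330e+01] open 0.049 gf 29.5 F [ 0.1  0.1 -2.1] | shift [ 263.4 -124.5    5.9] turn z -0.001
```

```bash

python3 -m crank '[0,0,0,25,-11.8,0,0,0,0,0,45,-21.3,0,0,0,0,0,45,-21.3,0,0,0,0,0,45,-21.3,0,0,0,0,0,45,-21.3,0,0]' |head -2
python3 -m crank '[0,0,0,35,-16.5,0,0,0,0,0,18,-8.5,0,0,0,0,0,5,-2.5,0,0,0,0,0,0,0,40,0,0,0,0,0,0,30,0]' |head -2
python3 -m crank '[0,0,0,0,0,13,0,0,0,0,0,0,0,0,0,0,0,0,0,0,0]'
python3 -c "
from h import *; go(.583,-.2485,.0765,-86.3)"
```

```text
clock: 36.4
tool_pos: [0.5508, -0.1937, 0.1703]
clock: 37.02
tool_pos: [0.5812, -0.2473, 0.101]
clock: 37.4
tool_pos: [0.5832, -0.2484, 0.091]
orientation: [-179.9, -0.0, -86.3]
force: [-0.0, -0.2, -1.6]
opening: 0.0493
gripper_force: 29.5
clock 37.4 tcp [ 0.5832 -0.2484  0.091 ] ori [-1.7989e+02 -4.0000e-02 -8.6290e+01] open 0.0493 gf 29.5 F [-0.  -0.2 -1.6] | shift [ 0.1  0.2 14.5] turn z 0.0
```

```bash

python3 -m crank '[0,0,0,0,0,9,0,0,0,0,0,0,4,0,0,0,0,0,0,1.5,0,0,0,0,0,0,0,0]'
python3 -m crank '[0,0,0,0,0,0,0.7,0,0,0,0,0,0,1,0,0,0,0,0,0,1,0,0,0,0,0,0,1]'
python3 -m crank '[0,0,0,0,0,-30,1,0,0,0,0,0,-50,1,0,0,0,0,0,-50,1,0,0,0,0,0,-30,1,0,0,0,0,0,0,1]'|head -2
python3 -c "
from h import *; go(.4484,.1244,.24,-18.1); cv2.imwrite('pics/g7.png',cv2.resize(eyes.snapshot('scene')[150:320,130:330],(700,595)))"
```

```text
clock: 37.9
tool_pos: [0.5825, -0.2487, 0.0768]
orientation: [-180.0, -0.0, -86.3]
force: [-4.2, 2.7, 10.6]
opening: 0.0497
gripper_force: 30.0
clock: 38.4
tool_pos: [0.5822, -0.2486, 0.0749]
orientation: [180.0, 0.0, -86.3]
force: [-0.7, 0.3, 0.4]
opening: 0.0833
gripper_force: 0.0
clock: 39.02
tool_pos: [0.5837, -0.2489, 0.2383]
clock 39.02 tcp [ 0.5837 -0.2489  0.2383] ori [-1.797e+02 -8.000e-02 -8.632e+01] open 0.0875 gf 0.0 F [-0.3  0.2  0. ] | shift [-381.2  111.    -1.7] turn z -1.191
```

View pics/g7.png

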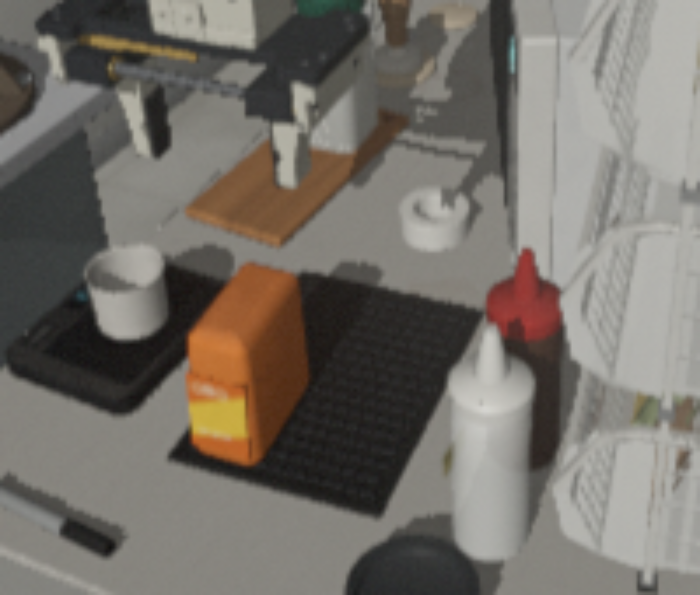

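The picture shows the packet upright at the mat's front right (245,370), and the cup and tamper in their places. I compare the packet's image with the first picture numerically.

```bash
cat > cmp.py <<'E'
from h import *
def m(im):
    h=cv2.cvtColor(im,cv2.COLOR_BGR2HSV).astype(int);k=(h[...,0]<25)&(h[...,1]>150)&(h[...,2]>50)
    w=np.zeros(k.shape,bool);w[220:292,175:225]=1;return k&w
a=cv2.imread('pics/scene0.png');b=eyes.snapshot('scene')
for im in(a,b):
    k=m(im);ys,xs=np.nonzero(k);print(len(xs),xs.mean().round(2),ys.mean().round(2),"box",xs.min(),xs.max(),ys.min(),ys.max())
A=cv2.cvtColor(a,cv2.COLOR_BGR2GRAY)
# template: lower half of packet from first image, subpixel match
t=A[248:284,182:214];B=cv2.cvtColor(b,cv2.COLOR_BGR2GRAY)
u=8;T=cv2.resize(t,None,fx=u,fy=u,interpolation=cv2.INTER_CUBIC);S=cv2.resize(B[236:296,170:226],None,fx=u,fy=u,interpolation=cv2.INTER_CUBIC)
r=cv2.matchTemplate(S,T,cv2.TM_CCOEFF_NORMED);_,v,_,l=cv2.minMaxLoc(r);d=np.array([l[0]/u-12,l[1]/u-12]);print("shift px",d,v)
p=proj("scene",[.58,-.245,.03]);print("shift world",ray("scene",p+d,.03)-ray("scene",p,.03))
E
python3 cmp.py
```

```text
1473 200.19 253.85 box 183 217 225 282
1484 200.29 253.79 box 183 217 226 282
shift px [-0.25  0.  ] 0.9948603510856628
shift world [-0.00060371 -0.00026818  0.        ]
```

```bash

python3 -m crank '[0,0,0,-47,13.9,0,1,0,0,0,-47.6,13.9,0,1,0,0,0,-47.6,13.9,0,1,0,0,0,-47.6,13.9,0,1,0,0,0,-47.6,13.9,0,1]' |head -2
python3 -m crank '[0,0,0,-47.6,13.9,0,1,0,0,0,-47.6,13.9,0,1,0,0,0,-47.6,13.9,0,1,0,0,-0.185,0,0,0,1,0,0,-0.185,0,0,0,1]' |head -2
python3 -m crank '[0,0,-0.185,0,0,0,1,0,0,-0.185,0,0,0,1,0,0,-0.185,0,0,0,1,0,0,-0.185,0,0,0,1,0,0,-0.08,0,0,0,1]' |head -2
python3 -m crank '[0,0,0,0,0,0,1]' |head -2
python3 -c "
from h import *; go(.4484,.1244,.159,-18.1)"
```

```text
clock: 39.75
tool_pos: [0.4964, -0.0149, 0.2336]
clock: 40.38
tool_pos: [0.4461, 0.1243, 0.2337]
clock: 41.0
tool_pos: [0.4464, 0.1234, 0.2336]
clock: 41.12
tool_pos: [0.4465, 0.1234, 0.2339]
clock 41.12 tcp [0.4465 0.1234 0.2339] ori [ 1.799e+02  8.000e-02 -1.819e+01] open 0.0872 gf 0.0 F [ 0.8 -0.1  0.1] | shift [ 1.5 -1.5 74.9] turn z -0.002
```

```bash

python3 -m crank '[0,0,0,1.5,-1.5,40,1,0,0,0,0,0,25,1,0,0,0,0,0,9.5,1,0,0,0,0,0,0,1,0,0,0,0,0,0,1]' |head -3
python3 -m crank '[0,0,0,0,0,0,0.8,0,0,0,0,0,0,0.6,0,0,0,0,0,0,0.3,0,0,0,0,0,0,0,0,0,0,0,0,0,0]'
python3 -m crank '[0,0,0,0,0,-20,0,0,0,0,0,0,-40,0,0,0,0,0,0,-10,0,0,0,0,0,0,0,0]'
python3 -c "
from h import *; go(.5712,-.129,.22,-18.1)"
```

```text
clock: 41.75
tool_pos: [0.4495, 0.1251, 0.1615]
orientation: [-179.9, -0.1, -18.2]
clock: 42.38
tool_pos: [0.4489, 0.1244, 0.1608]
orientation: [180.0, -0.0, -18.1]
force: [-1.0, -4.2, 5.9]
opening: 0.0644
gripper_force: 30.0
clock: 42.88
tool_pos: [0.4486, 0.125, 0.23]
orientation: [-180.0, 0.0, -18.2]
force: [-0.1, 0.3, -4.2]
opening: 0.0645
gripper_force: 30.0
clock 42.88 tcp [0.4486 0.125  0.23  ] ori [-1.7995e+02  3.0000e-02 -1.8170e+01] open 0.0645 gf 30.0 F [-0.1  0.3 -4.2] | shift [195.7 203.1  10. ] turn z -0.001
```

```bash

python3 -m crank '[0,0,0,20,21,0,0,0,0,0,34,35,0,0,0,0,0,34,35.5,0,0,0,0,0,34,35.5,0,0,0,0,0,34,35.5,0,0]' |head -2
python3 -m crank '[0,0,0,25,26,0,0,0,0,0,12,12,0,0,0,0,0,3,2.5,0,0,0,0,0,0,0,30,0,0,0,0,0,0,30,0]' |head -2
python3 -m crank '[0,0,0,0,0,8,0,0,0,0,0,0,0,0,0,0,0,0,0,0,0]'
python3 -c "
from h import *; go(.5717,-.129,.1522,-18.1)"
```

```text
clock: 43.5
tool_pos: [0.5461, -0.0796, 0.2281]
clock: 44.12
tool_pos: [0.5715, -0.1281, 0.1695]
clock: 44.5
tool_pos: [0.5728, -0.1289, 0.1639]
orientation: [-180.0, -0.1, -18.1]
force: [-0.1, -0.3, -3.6]
opening: 0.0644
gripper_force: 30.0
clock 44.5 tcp [ 0.5728 -0.1289  0.1639] ori [-1.7997e+02 -1.2000e-01 -1.8110e+01] open 0.0644 gf 30.0 F [-0.1 -0.3 -3.6] | shift [-1.   0.4 11.7] turn z -0.0
```

```bash

python3 -m crank '[0,0,0,-0.5,0,6,0,0,0,0,0,0,4,0,0,0,0,0,0,1.5,0,0,0,0,0,0,0,0,0,0,0,0,0,0,0]'
python3 -c "
from h import *; go(.5717,-.129,.1522,-18.1)"
```

```text
clock: 45.12
tool_pos: [0.5734, -0.13, 0.1546]
orientation: [180.0, -0.3, -18.1]
force: [-3.1, -1.4, 14.2]
opening: 0.0643
gripper_force: 30.0
clock 45.12 tcp [ 0.5734 -0.13    0.1546] ori [180.    -0.32 -18.1 ] open 0.0643 gf 30.0 F [-3.1 -1.4 14.2] | shift [-1.9 -0.4  2.4] turn z 0.0
```

On the mat (14 N support). Release, retreat and check.

```bash

python3 -m crank '[0,0,0,0,0,-1.5,0,0,0,0,0,0,0,0.85,0,0,0,0,0,0,1,0,0,0,0,0,0,1,0,0,0,0,0,0,1]'
python3 -m crank '[0,0,0,0,0,-30,1,0,0,0,0,0,-50,1,0,0,0,-40,-40,-10,1,0,0,0,-40,-40,0,1,0,0,0,-40,-40,0,1]'|head -2
python3 -m crank '[0,0,0,0,0,0,1,0,0,0,0,0,0,1]' |head -2
cat >> cmp.py <<'E'
cv2.imwrite('pics/end.png',cv2.resize(b[120:320,130:330],(600,600),interpolation=cv2.INTER_CUBIC))
for (r0,r1,c0,c1,n) in((186,236,204,238,"jar"),):
    t=A[r0:r1,c0:c1];T=cv2.resize(t,None,fx=u,fy=u,interpolation=cv2.INTER_CUBIC);S=cv2.resize(B[r0-12:r1+12,c0-12:c1+12],None,fx=u,fy=u,interpolation=cv2.INTER_CUBIC)
    r=cv2.matchTemplate(S,T,cv2.TM_CCOEFF_NORMED);_,v,_,l=cv2.minMaxLoc(r);d=np.array([l[0]/u-12,l[1]/u-12])
    p=proj("scene",[.57,-.13,.1]);print(n,d,v,ray("scene",p+d,.1)-ray("scene",p,.1))
eyes.snapshot("top")
for c in("top","scene"):
    for n in("roll","bottle"):
        for d in spotter.place_of(c,n)[:1]: print(c,n,d["p"],ray(c,d["location"],0)[:2])
go(.5,0,.2)
E
python3 cmp.py
```

```text
clock: 45.75
tool_pos: [0.5715, -0.129, 0.1523]
orientation: [180.0, 0.0, -18.1]
force: [0.8, -0.2, -0.4]
opening: 0.0875
gripper_force: 0.0
clock: 46.38
tool_pos: [0.494, 0.0236, 0.2427]
clock: 46.62
tool_pos: [0.495, 0.0227, 0.2428]
1473 200.19 253.85 box 183 217 225 282
1462 200.07 253.99 box 183 217 226 282
shift px [-0.25  0.  ] 0.9947879314422607
shift world [-0.00060371 -0.00026818  0.        ]
jar [ 0.125 -0.125] 0.9958565831184387 [2.62494895e-05 6.41124481e-04 0.00000000e+00]
top bottle 0.62 [ 0.7719474  -0.19017495]
scene roll 0.83 [0.59548847 0.02694855]
scene bottle 0.75 [ 0.77385714 -0.18345708]
clock 46.92 tcp [0.495  0.0215 0.2423] ori [ 1.7997e+02  3.0000e-02 -1.8240e+01] open 0.0875 gf 0.0 F [-0.2  0.6 -0.7] | shift [11.5 18.9 42.3] turn z 0
```

View pics/end.png

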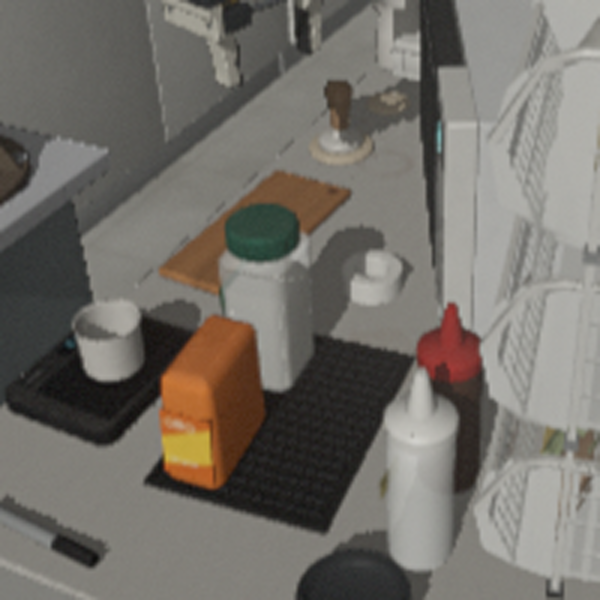

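The picture shows everything in place. The cup is on the plate (110,340) and the tamper is centred on the coaster (340,135). The jar (265,300) and packet (215,400) are within about 1 mm of where they stood, and the roll and bottle are untouched.

```bash
python3 -c "
from plant import ctrl; print(ctrl.close_job())"
```

```text
the job is handed in; nothing more can be done
None
```

I handed the job in at about 47 s of the 128 s allowed. By my last camera check, the cup is on the scale plate within about 5 mm of its middle and the tamper is centred on the larger coaster. The jar and packet are back upright within about 1 mm of where they stood, and the label roll and squeeze bottle show no movement; the hand-in call returned no verdict.

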